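Put the water tank back on the coffee machine

TASK

The coffee machine's water tank has been rinsed and lies on its side on the worktop. Stand it upright on its foot on the worktop and let go of it, then take it again from above and put it back on the machine's empty ledge, its sockets over the two pegs, and push it down against the stiff valve pin until it is fully home. Do not slam it down, and leave the cup, the cream jug and the milk tin where they stand.

Things in the scene. Friction and masses are not known exactly. Their poses are not given: they have to be found in the camera images.
- tank_mid (a point): centre of the water tank, a closed clear box with grey foot and flat black lid: 84 mm (own x) by 62 mm (own y) by 150 mm (own z, foot to lid; own z is up when it stands). 0.3 to 0.6 kg, centre of mass about 45 mm above the underside. Plain walls: gripped across its 62 mm width (own y). It starts lying on its 62 mm wide side, own +x up, lid roughly to the robot's right
- tank_foot (a point): centre of the tank's flat underside, axes as tank_mid. It has two round sockets, 24 mm deep with 1.5 mm chamfers: a big one, 22 mm wide, centred 25 mm towards own +x, and a small one, 16 mm wide, centred 27 mm towards own -x
- brewer: coffee machine, fixed; origin at the centre of its underside, own x to its back, own z up. 196 x 196 mm plinth; tower 186 mm high over its back half (own x 0 to 97 mm); brew head and spouts (119 to 186 mm high, own x -80 to 0, own y 41 to 95 mm) over a drip tray with a cup; on its right (own y -92 to -24 mm) the low empty ledge for the tank
- seat (a point): centre of the flat top of the tank's ledge, 36 mm above the worktop, axes as the machine's. When the tank is home, tank_foot lies here and the tank's own x points along the machine's own x, its +x face 4 mm from the tower and its lid flush with the tower's top. The tank goes on only this way round
- big_peg (a point): top of the big fixed upright peg on the ledge, 25 mm from the seat towards own +x: 20 mm diameter, 20 mm high, 1.5 mm chamfer; 2 mm play in its socket (22 mm)
- small_peg (a point): top of the small fixed upright peg on the ledge, 27 mm from the seat towards own -x: 14 mm diameter, 20 mm high, 1.5 mm chamfer; 2 mm play in its socket (16 mm)
- valve_pin (a joint): steel valve pin, 12 mm thick, in the middle of the seat between the pegs: 0 = up, its top 8 mm above the ledge; 0.008 = pressed level with the ledge. No spring: it slides stiffly (about 14 N) and stays where it is left; the tank's weight alone does not press it in
- cup: cream-coloured cup, 59 x 83 x 52 mm, on the machine's drip tray; origin under its foot
- cream_jug: small steel cream jug, 58 x 82 x 64 mm; origin under its foot
- milk_tin: milk tin, 58 mm wide, 72 mm high; origin under its foot

How it is judged:
By the outcome, as a careful person would: the job done as asked, in the order asked, and still so for the second after the job is handed in, with the robot touching nothing.
It also fails if it takes over 58 s, if anything falls off the work surface, if the arm or the gripper's body presses on something with over 40 N, if the wrist force passes 120 N, or if a joint passes its speed limit or range.

ROBOT

A 6-joint arm with a two-finger parallel gripper is mounted at the origin on a cart in front of the work surface, level with it; the furniture and walls round the work are solid. World frame = base frame: x ahead of the robot, y to its left, z up, the work surface at z = 0. Lengths are in mm, angles in rad, forces in N, time in s.
With the tool pointing down it reaches from about 400 to 925 mm from the base axis. Payload 3.4 kg.
Tool frame: the origin (TCP) lies at the very end of the fingers, on their centre line; the grasp point (between the pads) lies manip.grip_depth behind it (manip.grip_depth is the distance from the TCP to the grasp point, in mm); z points along the fingers, y is the line along which they close (so a half turn about z gives the same grasp; the last joint's range is limited). The gripper opens to 85 mm and grips with 20 to 120 N. Pads are 22 mm wide; open, the fingers measure 114 mm over their backs; the gripper's body (76 mm by 85 mm) begins 54 mm behind the grasp point. The pads swing forward as they close: fully open they stand 13 mm farther back than shut.
Start: joints at [1.224, 0.307, 1.506, -0, 1.328, -0.073], TCP at [154.945, 553.736, 231.305] pointing down, gripper open.
Joint ranges: [-3.12, 3.12], [-1.05, 2.28], [0.14, 2.33], [-1.42, 4.57], [0.1, 2.73], [-2.68, 2.68]. Speed limits (rad/s): [2.57, 2.57, 3.14, 3.14, 3.14, 3.14].

INTERFACE

Orientations are given as a rotation vector (axis times angle).
In Python, from station import manip gives the robot as it stands.
- The arm moves only by the tool apply_moves, never from a script. Its argument "motion" is a list of rows, each a list of 7 numbers: the shift along the tool's x, y, z in m, then the turn, a rotation vector about the tool's x, y, z in rad, then the closure, from 0 (fully open) to 1 (shut). In form: [[x, y, z, rx, ry, rz, gripper], ...]. A call has 1 to 5 rows; each row shifts and turns the commanded pose from where the row before left it, along the tool's axes as they then stand; what a row does not reach is not made up. A row lasts 1/12 s, in which the tool goes at most 41.7 mm and 7.16 degrees, less where a joint would pass 70% of its speed; a pose out of reach is approached as far as the arm can. A call with a gripper value outside its range is refused whole. The fingers move at their own pace and stop on an object; "squeeze" is the grip in N (left out, the last holds). Time passes only in rows, so rows that do not move let the fingers close. It gives the time, the measured TCP pose, the force, the opening and the grip force at its end, in the units of the state.
- manip.get_obs(): the state, without advancing time (a new reading comes with each control period).
- manip.camera(name): name is "side" or "top"; returns a dict with "image" (420x560x3 uint8, red, green, blue), "fx", "fy", "cx", "cy" (pixels), "R" (3x3) and "t" (3): a world point X has camera coordinates R X + t. Camera axes: x right, y down, z forward; pixel columns grow to the right and rows downward; lengths in mm; the calibration is good to about 2 mm. A picture is of the moment at which its call begins. There is no depth.
- manip.hand_in(): hands the job in; it is judged then, once.
The state is a dict: "time_s": time; "joint_positions": joint angles; "qd": joint speeds; "tau": joint torques, N m; "tool_pos": TCP position; "ee_rot": TCP orientation; "force": force on the tool from outside, world axes, zero at the start; "ft_torque": the same for the moment, N m; "gripper_width": opening from 0.0 (shut) to 1.0 (fully open); "finger_force": force on a finger pad.
Only numpy, scipy, OpenCV 4.12 (cv2) and the standard library are available. Lean on these libraries where they do the work, as an engineer would, in place of code of your own. Each camera call takes 0.05 s, during which the arm holds its last target. There are 200 camera calls.

## Working session

There is one attempt and no reset: what is moved stays moved. The work goes in short steps, Python scripts to look and compute and a tool call to move; the robot and the scene stay as the last step left them, time stands still between calls to the robot, and variables do not carry over. Pictures are saved under pics/ and viewed, at most 10 in all, crops included, and the job is handed in when it is done.

Besides the shell and the picture viewer there is one more tool, called after "Call:" as name(argument=value, ...) on one line, values as JSON. apply_moves: Moves the arm, as the interface text tells. Its arguments: {"type":"object","properties":{"motion":{"type":"array","items":{"type":"array","items":{"type":"number"}}},"squeeze":{"type":"number"}},"required":["motion"]}

```bash
ls; mkdir -p pics
python3 - <<'E'
from station import manip
import cv2,numpy as np
o=manip.get_obs(); print({k:np.round(v,3) for k,v in o.items()}, manip.grip_depth)
for n in("side","top"):
    c=manip.camera(n); cv2.imwrite(f"pics/{n}0.png",c["image"][:,:,::-1])
    print(n,c["fx"],c["fy"],c["cx"],c["cy"],np.round(c["R"],4).tolist(),np.round(c["t"],1).tolist(), np.round(-np.array(c["R"]).T@c["t"]))
E
```

```text
pics
{'time_s': np.float64(0.0), 'joint_positions': array([ 1.225,  0.308,  1.508,  0.   ,  1.328, -0.073]), 'qd': array([-0.001, -0.001, -0.003,  0.   ,  0.001, -0.001]), 'tau': array([-2.0000e-03, -4.5755e+01, -2.5192e+01, -1.0000e-03,  1.3000e-02,
        0.0000e+00]), 'tool_pos': array([154.699, 553.063, 230.377]), 'ee_rot': array([-4.270e-01, -3.112e+00,  3.000e-03]), 'force': array([-0.046,  0.53 , -0.368]), 'ft_torque': array([-0.021,  0.014,  0.033]), 'finger_force': np.float64(0.0), 'gripper_width': np.float64(0.999)} 18.700000000000003
side 497.0855316202462 497.0855316202462 288.86759548991563 211.9967297965673 [[0.7662, -0.6425, -0.0123], [-0.422, -0.4886, -0.7637], [0.4847, 0.5903, -0.6455]] [-441.2, 215.2, 727.4] [  76. -608.  628.]
top 435.4679655113295 435.4679655113295 280.9114014169504 209.73897104761647 [[-0.0796, -0.9968, -0.0033], [-0.9703, 0.0782, -0.2289], [0.2284, -0.015, -0.9734]] [-64.7, 556.1, 781.7] [356. -96. 888.]
```

View pics/side0.png

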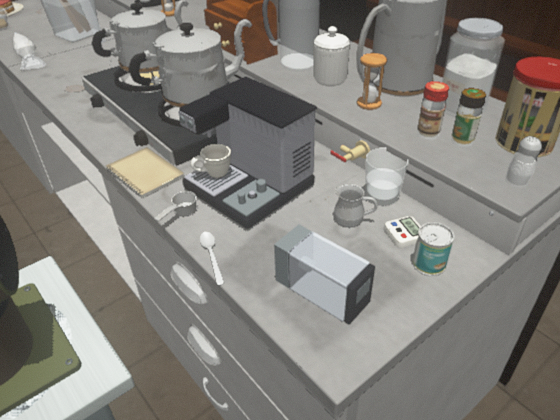

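View pics/top0.png

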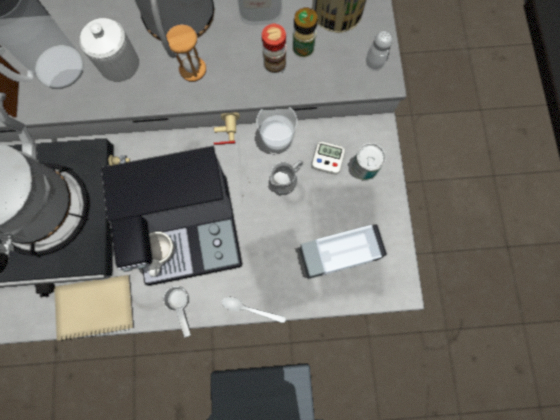

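The side view shows the tank lying with its grey foot at about (292,258) and its black lid at about (357,290). The machine is at about (250,150), with the two pegs and the pin on the ledge near (250,195). In the top view the tank spans (300,275) to (385,225), the ledge is at about (218,245), the jug at (284,178) and the tin at (369,162).

Run:
```python
import cv2,numpy as np
s=cv2.imread("pics/side0.png");t=cv2.imread("pics/top0.png")
def crop(im,x,y,w,h,k):return cv2.resize(im[y:y+h,x:x+w],None,fx=k,fy=k,interpolation=cv2.INTER_CUBIC)
a=crop(s,270,220,110,100,3.6)[:300,:396];b=crop(t,290,215,110,83,3.6)[:300,:396]
c=crop(s,180,150,132,75,3.0)[:300,:396];d=crop(t,130,210,120,90,3.3)[:300,:396]
o=np.zeros((600,800,3),np.uint8)
for im,(x,y) in((a,(0,0)),(b,(400,0)),(c,(0,300)),(d,(400,300))): im=im[:298];o[y:y+im.shape[0],x:x+im.shape[1]]=im
cv2.imwrite("pics/c1.png",o)
```

```text
(no output)
```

View pics/c1.png

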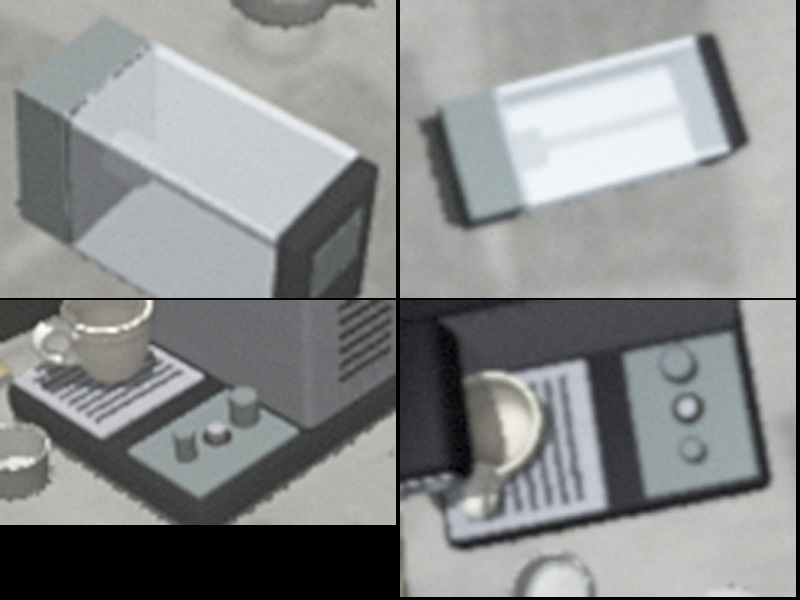

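The crops show the tank's upper-face corners in the top view, the peg and pin tops in both views, and the ledge corners. I'll cast rays from these next.

```bash
cat > h.py <<'E'
import numpy as np
from station import manip
C={}
def cam(n):
    c=manip.camera(n); C[n]=c; return c
def cast(n,u,v,z):
    c=C[n];R=np.array(c["R"]);o=-R.T@c["t"];d=R.T@[(u-c["cx"])/c["fx"],(v-c["cy"])/c["fy"],1]
    return o+d*(z-o[2])/d[2]
def tri(a,b):
    A=np.zeros((3,3));B=np.zeros(3)
    for n,(u,v) in(("top",a),("side",b)):
        c=C[n];R=np.array(c["R"]);o=-R.T@c["t"];d=R.T@[(u-c["cx"])/c["fx"],(v-c["cy"])/c["fy"],1];d/=np.linalg.norm(d)
        P=np.eye(3)-np.outer(d,d);A+=P;B+=P@o
    return np.linalg.solve(A,B)
E
python3 - <<'E'
from h import *
np.set_printoptions(precision=1,suppress=True)
cam("top");cam("side")
b=lambda X,Y:(290+(X-400)/3.6,215+Y/3.6)
a=lambda X,Y:(270+X/3.6,220+Y/3.6)
d=lambda X,Y:(130+(X-400)/3.3,210+(Y-300)/3.3)
c=lambda X,Y:(180+X/3,150+(Y-300)/3)
P=[cast("top",*b(*p),84) for p in((440,107),(472,222),(745,148),(712,35))]
for p in P: print(p)
for i in range(4): print(np.linalg.norm(P[i]-P[(i+1)%4]))
print("ctr",np.mean(P,0), "side:")
S=[cast("side",*a(*p),84) for p in((17,92),(105,17),(375,167),(278,240))]
for p in S: print(p)
print("ctr",np.mean(S,0))
for p in (P,):
    ax=(P[3]-P[0]+P[2]-P[1]);print("lid dir deg",np.degrees(np.arctan2(ax[1],ax[0])))
ax=(S[2]-S[1]+S[3]-S[0]);print("lid dir side",np.degrees(np.arctan2(ax[1],ax[0])))
B=tri(d(680,362),c(243,393));s=tri(d(693,449),c(185,436));v=tri(d(687,407),c(217,427))
print("big",B,cast("top",*d(680,362),56),cast("side",*c(243,393),56));print("small",s,cast("top",*d(693,449),56),cast("side",*c(185,436),56));print("pin",v)
w=B-s;print(np.linalg.norm(w),np.degrees(np.arctan2(w[1],w[0])))
# plinth front right corner etc
for p in((768,482),(452,543)):print("plinth",cast("top",*d(*p),36))
for p in((625,350),(738,332),(758,478),(643,497)):print("ledge",cast("top",*d(*p),36))
for p in((128,450),(200,498),(300,430),(230,388)):print("ledge s",cast("side",*c(*p),36))
E
```

```text
[ 474.8 -140.8   84. ]
[ 414.8 -151.7   84. ]
[ 441.2 -295.    84. ]
[ 501.2 -285.8   84. ]
60.993579345915826
145.70659764168064
60.77614443248539
147.37919612222976
ctr [ 458.  -218.3   84. ] side:
[ 415.8 -157.9   84. ]
[ 477.1 -145.8   84. ]
[ 500.7 -290.1   84. ]
[ 441.8 -292.2   84. ]
ctr [ 458.8 -221.5   84. ]
lid dir deg -79.63879136335832
lid dir side -79.89685161769368
big [524.   21.6  56.5] [523.5  22.   56. ] [525.   21.8  56. ]
small [473.5  16.9  50.1] [471.5  16.7  56. ] [470.5  10.   56. ]
pin [500.1  20.4  41.5]
51.140865746228066 5.252397799882645
plinth [451.2 -23.9  36. ]
plinth [430.4 163.   36. ]
ledge [537.6  57.6  36. ]
ledge [543.2 -11.1  36. ]
ledge [454.  -18.1  36. ]
ledge [448.3  50.2  36. ]
ledge s [448.4  43.6  36. ]
ledge s [455.3 -24.1  36. ]
ledge s [544.1 -11.9  36. ]
ledge s [537.5  54.   36. ]
```

```bash
cat >> h.py <<'E'
import json
from scipy.spatial.transform import Rotation as Ro, Slerp
def rot(z,y):
    z=np.array(z,float);z/=np.linalg.norm(z);y=np.array(y,float);y-=z*(y@z);y/=np.linalg.norm(y)
    return Ro.from_matrix(np.c_[np.cross(y,z),y,z])
def plan(wps,g,start=None):
    """wps: (pos mm, Rotation or None, rows); prints rows of rounded moves in calls of 5"""
    o=manip.get_obs();p,R=start or(np.array(o["tool_pos"]),Ro.from_rotvec(o["ee_rot"]));rows=[]
    for P,Q,n in wps:
        Q=Q or R;sl=Slerp([0,1],Ro.concatenate([R,Q]));p0=p.copy();P=np.array(P,float)
        for i in range(1,n+1):
            t=i/n;d=np.round(R.inv().apply(p0+t*(P-p0)-p)/1000,3);w=np.round((R.inv()*sl(t)).as_rotvec(),2)
            p=p+R.apply(d*1000);R=R*Ro.from_rotvec(w);rows.append([*(d+0.).tolist(),*(w+0.).tolist(),g])
    for i in range(0,len(rows),5):print(json.dumps(rows[i:i+5]))
    print("end",np.round(p,1),R.as_rotvec().round(3));return p,R
E
python3 - <<'E'
from h import *
a=np.radians(-79.7);l=np.array([np.cos(a),np.sin(a),0]);oy=np.array([.984,.179,0])
down=rot([0,0,-1],oy);t=np.radians(30);tz=-l*np.sin(t)-np.array([0,0,1])*np.cos(t);G=rot(tz,oy)
g=np.array([460,-228,69]);T=g+18.7*tz;print(tz,T)
mid=Slerp([0,1],Ro.concatenate([Ro.from_rotvec(manip.get_obs()["ee_rot"]),down]))(.5)
plan([([360,300,270],mid,10),([450,0,280],down,10),(T-110*tz,G,9)],0)
E
```

```text
[-0.08940111  0.49194252 -0.8660254 ] [ 458.32819929 -218.8006749    52.80532495]
[[-0.027, -0.019, -0.004, 0.0, 0.0, 0.06, 0], [-0.027, -0.017, -0.004, 0.0, 0.0, 0.05, 0], [-0.029, -0.016, -0.004, 0.0, 0.0, 0.06, 0], [-0.029, -0.014, -0.004, 0.0, 0.0, 0.05, 0], [-0.03, -0.013, -0.004, 0.0, 0.0, 0.06, 0]]
[[-0.031, -0.01, -0.003, 0.0, 0.0, 0.06, 0], [-0.031, -0.009, -0.004, 0.0, 0.0, 0.05, 0], [-0.032, -0.008, -0.004, 0.0, 0.0, 0.06, 0], [-0.032, -0.005, -0.004, 0.0, 0.0, 0.05, 0], [-0.033, -0.004, -0.004, 0.0, 0.0, 0.06, 0]]
[[-0.028, -0.014, -0.001, 0.0, 0.0, 0.06, 0], [-0.029, -0.011, -0.001, 0.0, 0.0, 0.05, 0], [-0.03, -0.011, -0.001, 0.0, 0.0, 0.06, 0], [-0.03, -0.008, -0.001, 0.0, 0.0, 0.05, 0], [-0.03, -0.007, -0.001, 0.0, 0.0, 0.06, 0]]
[[-0.031, -0.005, -0.001, 0.0, 0.0, 0.05, 0], [-0.031, -0.004, -0.001, 0.0, 0.0, 0.06, 0], [-0.031, -0.002, -0.001, 0.0, 0.0, 0.06, 0], [-0.032, 0.0, -0.001, 0.0, 0.0, 0.05, 0], [-0.031, 0.002, -0.001, 0.0, 0.0, 0.06, 0]]
[[-0.03, -0.003, 0.015, 0.0, 0.06, 0.0, 0], [-0.031, -0.004, 0.013, 0.0, 0.06, 0.0, 0], [-0.032, -0.003, 0.011, 0.0, 0.05, 0.0, 0], [-0.032, -0.004, 0.009, 0.0, 0.06, 0.0, 0], [-0.033, -0.003, 0.007, 0.0, 0.06, 0.0, 0]]
[[-0.033, -0.003, 0.006, 0.0, 0.06, 0.0, 0], [-0.033, -0.004, 0.003, 0.0, 0.06, 0.0, 0], [-0.034, -0.003, 0.002, 0.0, 0.06, 0.0, 0], [-0.034, -0.003, -0.001, 0.0, 0.05, 0.0, 0]]
end [ 468.7 -273.4  148.2] [-1.736 -2.076 -0.46 ]
```

Call:
apply_moves(motion=[[-0.027, -0.019, -0.004, 0, 0, 0.06, 0], [-0.027, -0.017, -0.004, 0, 0, 0.05, 0], [-0.029, -0.016, -0.004, 0, 0, 0.06, 0], [-0.029, -0.014, -0.004, 0, 0, 0.05, 0], [-0.03, -0.013, -0.004, 0, 0, 0.06, 0]], squeeze=90)

```text
time_s: 0.62
tool_pos: [257.7, 425.6, 251.2]
ee_rot: [-0.86, -3.022, 0.001]
force: [-0.1, -0.3, 0.1]
gripper_width: 0.996
finger_force: 0.0
```

Call:
apply_moves(motion=[[-0.031, -0.01, -0.003, 0, 0, 0.06, 0], [-0.031, -0.009, -0.004, 0, 0, 0.05, 0], [-0.032, -0.008, -0.004, 0, 0, 0.06, 0], [-0.032, -0.005, -0.004, 0, 0, 0.05, 0], [-0.033, -0.004, -0.004, 0, 0, 0.06, 0]])

```text
time_s: 1.03
tool_pos: [360.9, 298.7, 270.5]
ee_rot: [-1.274, -2.872, -0.0]
force: [0.8, -0.1, 0.0]
gripper_width: 0.997
finger_force: 0.0
```

Call:
apply_moves(motion=[[-0.028, -0.014, -0.001, 0, 0, 0.06, 0], [-0.029, -0.011, -0.001, 0, 0, 0.05, 0], [-0.03, -0.011, -0.001, 0, 0, 0.06, 0], [-0.03, -0.008, -0.001, 0, 0, 0.05, 0], [-0.03, -0.007, -0.001, 0, 0, 0.06, 0]])

```text
time_s: 1.45
tool_pos: [405.4, 149.1, 275.3]
ee_rot: [1.662, 2.666, 0.0]
force: [0.8, 0.2, 0.7]
gripper_width: 1.002
finger_force: 0.0
```

Call:
apply_moves(motion=[[-0.031, -0.005, -0.001, 0, 0, 0.05, 0], [-0.031, -0.004, -0.001, 0, 0, 0.06, 0], [-0.031, -0.002, -0.001, 0, 0, 0.06, 0], [-0.032, 0, -0.001, 0, 0, 0.05, 0], [-0.031, 0.002, -0.001, 0, 0, 0.06, 0]])

```text
time_s: 1.87
tool_pos: [450.2, -1.2, 280.3]
ee_rot: [2.018, 2.407, 0.0]
force: [1.0, 1.0, 1.0]
gripper_width: 1.001
finger_force: 0.0
```

Call:
apply_moves(motion=[[-0.03, -0.003, 0.015, 0, 0.06, 0, 0], [-0.031, -0.004, 0.013, 0, 0.06, 0, 0], [-0.032, -0.003, 0.011, 0, 0.05, 0, 0], [-0.032, -0.004, 0.009, 0, 0.06, 0, 0], [-0.033, -0.003, 0.007, 0, 0.06, 0, 0]])

```text
time_s: 2.28
tool_pos: [460.0, -152.9, 206.9]
ee_rot: [-1.864, -2.229, -0.276]
force: [0.5, -1.0, 0.5]
gripper_width: 1.003
finger_force: 0.0
```

Call:
apply_moves(motion=[[-0.033, -0.003, 0.006, 0, 0.06, 0, 0], [-0.033, -0.004, 0.003, 0, 0.06, 0, 0], [-0.034, -0.003, 0.002, 0, 0.06, 0, 0], [-0.034, -0.003, -0.001, 0, 0.05, 0, 0]])

```text
time_s: 2.62
tool_pos: [468.6, -274.9, 146.8]
ee_rot: [-1.735, -2.073, -0.465]
force: [0.8, 0.7, 0.6]
gripper_width: 1.0
finger_force: 0.0
```

Run:
```python
from h import *
o=manip.get_obs();print(o["time_s"],o["tool_pos"],o["ee_rot"],o["force"],o["joint_positions"])
a=np.radians(-79.7);l=np.array([np.cos(a),np.sin(a),0]);oy=np.array([.984,.179,0])
t=np.radians(30);tz=-l*np.sin(t)-np.array([0,0,1])*np.cos(t);G=rot(tz,oy)
g=np.array([460,-228,69]);T=g+18.7*tz
plan([(T,G,5)],0)
c=cam("top");import cv2;cv2.imwrite("pics/t1.png",c["image"][:,:,::-1]);c2=cam("side");cv2.imwrite("pics/s1.png",np.vstack([c2["image"][150:370,200:480,::-1],c["image"][150:370,200:480,::-1]]))
```

```text
2.6167 [ 468.61085946 -274.88059988  146.75619572] [-1.73512048 -2.07290881 -0.46458416] [0.7561786  0.69714941 0.5947949 ] [-0.80202884  0.55932516  1.43810492  0.28265371  1.58929111 -1.03808122]
[[0.0, 0.0, 0.022, 0.0, 0.0, 0.0, 0], [0.001, 0.0, 0.022, 0.0, 0.0, 0.0, 0], [0.0, 0.0, 0.022, 0.0, 0.0, 0.0, 0], [0.001, 0.0, 0.022, 0.0, 0.0, 0.0, 0], [0.0, 0.0, 0.022, 0.0, 0.0, 0.0, 0]]
end [ 458.7 -219.1   52.4] [-1.735 -2.073 -0.465]
```

View pics/s1.png

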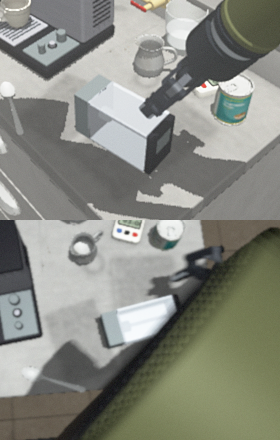

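The pictures show the open fingers above the tank's lid half, one on each side, at about (165,100) in the crop. The jug and tin are clear of the arm.

Call:
apply_moves(motion=[[0, 0, 0.022, 0, 0, 0, 0], [0.001, 0, 0.022, 0, 0, 0, 0], [0, 0, 0.022, 0, 0, 0, 0], [0.001, 0, 0.022, 0, 0, 0, 0], [0, 0, 0.022, 0, 0, 0, 0]])

```text
time_s: 3.13
tool_pos: [458.8, -216.4, 53.0]
ee_rot: [-1.736, -2.076, -0.461]
force: [0.0, 0.1, -0.6]
gripper_width: 1.003
finger_force: 0.0
```

Call:
apply_moves(motion=[[0, 0, 0, 0, 0, 0, 0.2], [0, 0, 0, 0, 0, 0, 0.3], [0, 0, 0, 0, 0, 0, 1], [0, 0, 0, 0, 0, 0, 1], [0, 0, 0, 0, 0, 0, 1]], squeeze=90)

```text
time_s: 3.55
tool_pos: [459.9, -218.5, 54.4]
ee_rot: [-1.737, -2.078, -0.462]
force: [0.7, -0.6, -0.8]
gripper_width: 0.713
finger_force: 97.6
```

Run:
```python
from h import *
o=manip.get_obs();p=np.array(o["tool_pos"]);R=Ro.from_rotvec(o["ee_rot"]);print(o)
g=p-18.7*R.apply([0,0,1]);print("grasp",g)
oy=np.array([.984,.179,0])
# rotate about own-y so lid goes up: l -> +Z
l=np.array([.179,-.984,0]);ax=np.cross(l,[0,0,1])
g2=g+[0,0,50];n=15;wps=[]
wps.append((g2+18.7*R.apply([0,0,1]),R,4))
for i in range(1,n+1):
    Q=Ro.from_rotvec(ax*np.pi/2*i/n)*R
    gg=g2+(np.array([455,-245,112])-g2)*i/n
    wps.append((gg+18.7*Q.apply([0,0,1]),Q,1))
plan(wps,1)
```

```text
{'time_s': 3.55, 'joint_positions': array([-0.74871528,  0.61404327,  1.62423776,  0.31161993,  1.34067962,
       -1.06616927]), 'qd': array([-0.0031931 , -0.00013742,  0.00113979,  0.00139481, -0.00128721,
       -0.00138417]), 'tau': array([  0.07849881, -53.93701673, -14.48325187,   1.16339989,
         2.71533206,  -0.05752095]), 'tool_pos': array([ 459.91797019, -218.48619728,   54.36831029]), 'ee_rot': array([-1.73737252, -2.07791396, -0.46191937]), 'force': array([ 0.70425438, -0.57493842, -0.79420099]), 'ft_torque': array([-0.14397788, -0.11042089, -0.10723799]), 'finger_force': 97.59048342704773, 'gripper_width': 0.7126643352958819}
grasp [ 461.52274877 -227.59758288   70.6193822 ]
[[0.006, 0.0, -0.011, 0.0, 0.0, 0.0, 1], [0.006, 0.0, -0.011, 0.0, 0.0, 0.0, 1], [0.007, 0.0, -0.011, 0.0, 0.0, 0.0, 1], [0.006, 0.0, -0.01, 0.0, 0.0, 0.0, 1], [-0.003, -0.001, -0.001, 0.0, -0.1, 0.0, 1]]
[[-0.004, 0.0, 0.0, 0.0, -0.11, 0.0, 1], [-0.003, -0.001, 0.001, 0.0, -0.1, 0.0, 1], [-0.003, 0.0, 0.0, 0.0, -0.11, 0.0, 1], [-0.003, -0.001, 0.0, 0.0, -0.1, 0.0, 1], [-0.003, -0.001, 0.001, 0.0, -0.11, 0.0, 1]]
[[-0.003, 0.0, 0.0, 0.0, -0.1, 0.0, 1], [-0.003, -0.001, 0.001, 0.0, -0.11, 0.0, 1], [-0.003, -0.001, 0.001, 0.0, -0.1, 0.0, 1], [-0.002, 0.0, 0.0, 0.0, -0.11, 0.0, 1], [-0.003, -0.001, 0.001, 0.0, -0.1, 0.0, 1]]
[[-0.002, 0.0, 0.001, 0.0, -0.11, 0.0, 1], [-0.003, -0.001, 0.001, 0.0, -0.1, 0.0, 1], [-0.002, -0.001, 0.001, 0.0, -0.11, 0.0, 1], [-0.002, 0.0, 0.001, 0.0, -0.1, 0.0, 1]]
end [ 458.2 -260.6  103.1] [ 1.414  1.688 -0.819]
```

Call:
apply_moves(motion=[[0.007, 0, -0.013, 0, 0, 0, 1], [0.008, 0, -0.013, 0, 0, 0, 1], [0.008, 0, -0.013, 0, 0, 0, 1], [0.007, 0, -0.013, 0, 0, 0, 1], [-0.003, -0.001, -0.001, 0, -0.1, 0, 1]])

```text
time_s: 3.97
tool_pos: [460.4, -224.7, 113.5]
ee_rot: [-1.799, -2.146, -0.381]
force: [1.1, -0.2, -4.9]
gripper_width: 0.712
finger_force: 98.4
```

Call:
apply_moves(motion=[[-0.004, 0, 0, 0, -0.11, 0, 1], [-0.003, -0.001, 0.001, 0, -0.1, 0, 1], [-0.003, 0, 0, 0, -0.11, 0, 1], [-0.003, -0.001, 0, 0, -0.1, 0, 1], [-0.003, -0.001, 0.001, 0, -0.11, 0, 1]])

```text
time_s: 4.38
tool_pos: [458.8, -236.9, 109.0]
ee_rot: [1.956, 2.338, -0.11]
force: [-1.2, 0.1, -5.1]
gripper_width: 0.713
finger_force: 98.3
```

Run:
```python
from h import *
o=manip.get_obs();print(o["time_s"],o["tool_pos"],o["ee_rot"],o["force"],o["joint_positions"].round(2),o["gripper_width"])
c=cam("top");import cv2;c2=cam("side");cv2.imwrite("pics/s2.png",np.hstack([c2["image"][100:400,150:500,::-1],c["image"][100:400,150:500,::-1]]))
```

```text
4.3833 [ 458.84363869 -236.92743634  108.98832467] [ 1.95646154  2.33772078 -0.11038381] [-1.21562257  0.11839776 -5.08755177] [-0.49  0.33  1.85 -0.11  0.89 -0.6 ] 0.7128454626054037
```

View pics/s2.png

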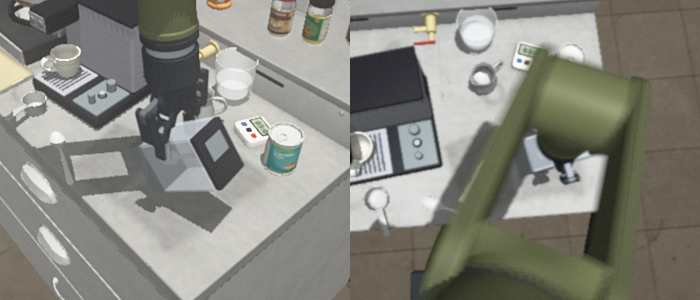

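The tank is held firmly and part-way up, with the lid at about (215,145) in the side crop. It is clear of the tin and the jug.

Call:
apply_moves(motion=[[-0.003, 0, 0, 0, -0.1, 0, 1], [-0.003, -0.001, 0.001, 0, -0.11, 0, 1], [-0.003, -0.001, 0.001, 0, -0.1, 0, 1], [-0.002, 0, 0, 0, -0.11, 0, 1], [-0.003, -0.001, 0.001, 0, -0.1, 0, 1]])

```text
time_s: 4.9
tool_pos: [455.7, -251.0, 108.0]
ee_rot: [1.714, 2.037, -0.512]
force: [-1.6, -0.2, -5.1]
gripper_width: 0.713
finger_force: 98.6
```

Run:
```python
from h import *
o=manip.get_obs();print(o["tool_pos"],o["ee_rot"],o["joint_positions"].round(2),o["gripper_width"])
```

```text
[ 455.72635027 -250.96309959  108.0291004 ] [ 1.71366687  2.03718226 -0.51169591] [-0.22  0.35  2.04 -0.87  0.72  0.27] 0.7132710594478718
```

Call:
apply_moves(motion=[[-0.002, 0, 0.001, 0, -0.11, 0, 1], [-0.003, -0.001, 0.001, 0, -0.1, 0, 1], [-0.002, -0.001, 0.001, 0, -0.11, 0, 1], [-0.002, 0, 0.001, 0, -0.1, 0, 1], [0, 0, 0, 0, 0, 0, 1]])

```text
time_s: 5.32
tool_pos: [452.3, -258.4, 105.3]
ee_rot: [1.495, 1.788, -0.774]
force: [-0.7, 1.4, -4.5]
gripper_width: 0.71
finger_force: 98.7
```

Run:
```python
from h import *
o=manip.get_obs();print(o["time_s"],o["tool_pos"],o["ee_rot"],o["force"],o["joint_positions"].round(2),o["gripper_width"])
p=np.array(o["tool_pos"]);R=Ro.from_rotvec(o["ee_rot"]);g=p-18.7*R.apply([0,0,1]);print("g",g,R.as_matrix().round(3))
c=cam("top");import cv2;c2=cam("side");cv2.imwrite("pics/s3.png",np.hstack([c2["image"][100:400,150:500,::-1],c["image"][100:400,150:500,::-1]]))
```

```text
5.3167 [ 452.34372841 -258.40112672  105.28576211] [ 1.49494613  1.78797841 -0.7739783 ] [-0.73321627  1.39653479 -4.50210253] [-0.02  0.53  2.17 -1.4   0.93  0.99] 0.7095977824779928
g [ 450.08544826 -243.57990432  116.46259249] [[-0.117  0.986  0.121]
 [ 0.587  0.166 -0.793]
 [-0.801 -0.022 -0.598]]
```

View pics/s3.png

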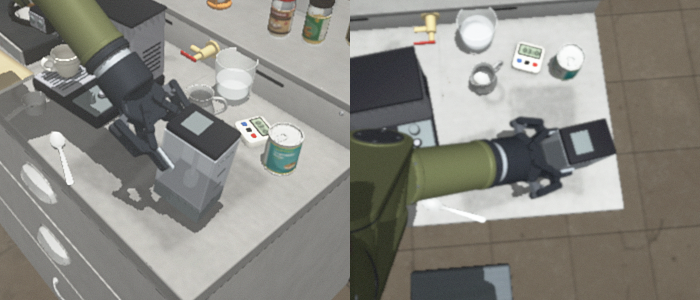

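The tank is nearly upright, with its lid at about (200,130) in the side crop. It still leans about 6° because joint 4 is at its limit. Yawing the tool clockwise will free that joint.

Run:
```python
from h import *
o=manip.get_obs();p=np.array(o["tool_pos"]);R=Ro.from_rotvec(o["ee_rot"]);z=R.apply([0,0,1]);g=p-18.7*z
def Q(az,t):
    a,t=np.radians([az,t]);d=[np.sin(t)*np.cos(a),np.sin(t)*np.sin(a),-np.cos(t)];return rot(d,[-np.sin(a),np.cos(a),0])
w=[]
for i,(az,t) in enumerate([(-86,53.5),(-92,54),(-97,55),(-100,57),(-100,60)]):
    q=Q(az,t);gg=g+(np.array([455,-243,118])-g)*(i+1)/5;w.append((gg+18.7*q.apply([0,0,1]),q,1))
plan(w,1)
```

```text
[[0.0, 0.0, 0.0, 0.07, -0.01, 0.07, 1], [0.0, -0.001, 0.0, 0.08, 0.0, 0.07, 1], [0.0, 0.0, -0.001, 0.07, -0.02, 0.05, 1], [-0.001, 0.0, 0.0, 0.04, -0.04, 0.03, 1], [0.0, 0.001, 0.0, 0.0, -0.05, 0.0, 1]]
end [ 452.6 -259.   108.4] [ 1.742  1.458 -1.   ]
```

Call:
apply_moves(motion=[[0, 0, 0, 0.07, -0.01, 0.07, 1], [0, -0.001, 0, 0.08, 0, 0.07, 1], [0, 0, -0.001, 0.07, -0.02, 0.05, 1], [-0.001, 0, 0, 0.04, -0.04, 0.03, 1], [0, 0.001, 0, 0, -0.05, 0, 1]])

```text
time_s: 5.83
tool_pos: [455.7, -260.2, 111.4]
ee_rot: [1.751, 1.446, -0.99]
force: [0.0, -0.4, -4.1]
gripper_width: 0.714
finger_force: 99.3
```

Run:
```python
from h import *
o=manip.get_obs();print(o["time_s"],o["tool_pos"],o["ee_rot"],o["force"],o["joint_positions"].round(2),o["gripper_width"])
p=np.array(o["tool_pos"]);R=Ro.from_rotvec(o["ee_rot"]);z=R.apply([0,0,1]);g=p-18.7*z;print("g",g,R.as_matrix().round(3),np.degrees(np.arccos(-z[2])))
c=cam("top");import cv2;c2=cam("side");cv2.imwrite("pics/s4.png",np.hstack([c2["image"][100:400,150:500,::-1],c["image"][100:400,150:500,::-1]]))
plan([(p-[0,0,25],None,5),(p-[0,0,35],None,5)],1)
```

```text
5.8333 [ 455.66543655 -260.16868851  111.3504107 ] [ 1.75117599  1.44594887 -0.98973863] [ 0.04434137 -0.43955646 -4.09921383] [ 0.03  0.64  1.95 -1.12  1.22  1.02] 0.7143383122088031
g [ 458.37578257 -244.22494772  120.73876273] [[ 0.106  0.984 -0.145]
 [ 0.491 -0.178 -0.853]
 [-0.865  0.019 -0.502]] 59.86421983309903
[[0.004, 0.0, 0.002, 0.0, 0.0, 0.0, 1], [0.004, 0.001, 0.003, 0.0, 0.0, 0.0, 1], [0.004, 0.0, 0.002, 0.0, 0.0, 0.0, 1], [0.004, 0.0, 0.003, 0.0, 0.0, 0.0, 1], [0.004, 0.001, 0.002, 0.0, 0.0, 0.0, 1]]
[[0.002, 0.0, 0.001, 0.0, 0.0, 0.0, 1], [0.001, 0.0, 0.001, 0.0, 0.0, 0.0, 1], [0.002, 0.0, 0.001, 0.0, 0.0, 0.0, 1], [0.002, 0.0, 0.001, 0.0, 0.0, 0.0, 1], [0.001, 0.0, 0.001, 0.0, 0.0, 0.0, 1]]
end [ 456.  -260.3   76.5] [ 1.747  1.454 -0.994]
```

View pics/s4.png

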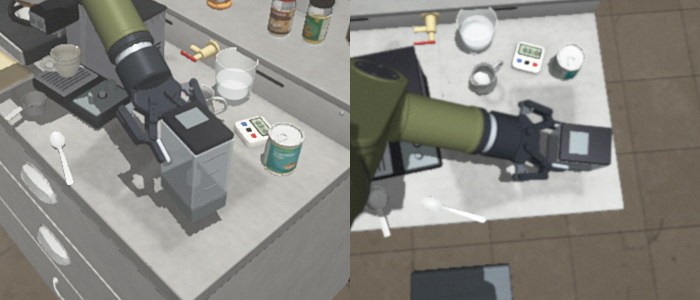

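The tank now stands upright in the grip with its lid at about (195,125). It is inside the worktop edge and clear of the tin, so I'll lower it.

Call:
apply_moves(motion=[[0.004, 0, 0.002, 0, 0, 0, 1], [0.004, 0.001, 0.003, 0, 0, 0, 1], [0.004, 0, 0.002, 0, 0, 0, 1], [0.004, 0, 0.003, 0, 0, 0, 1], [0.004, 0.001, 0.002, 0, 0, 0, 1]])

```text
time_s: 6.35
tool_pos: [453.9, -260.1, 86.4]
ee_rot: [1.742, 1.454, -0.996]
force: [-0.3, -0.3, -3.6]
gripper_width: 0.712
finger_force: 99.3
```

Call:
apply_moves(motion=[[0.002, 0, 0.001, 0, 0, 0, 1], [0.002, 0, 0.001, 0, 0, 0, 1], [0.001, 0, 0.001, 0, 0, 0, 1]])

```text
time_s: 6.6
tool_pos: [454.6, -259.8, 80.5]
ee_rot: [1.741, 1.454, -0.996]
force: [0.5, -0.9, -3.8]
gripper_width: 0.715
finger_force: 99.3
```

Call:
apply_moves(motion=[[0.001, 0, 0, 0, 0, 0, 1], [0.001, 0, 0.001, 0, 0, 0, 1], [0, 0, 0, 0, 0, 0, 1]])

```text
time_s: 6.85
tool_pos: [454.7, -259.7, 78.4]
ee_rot: [1.741, 1.454, -0.996]
force: [0.6, -0.7, -3.4]
gripper_width: 0.71
finger_force: 99.3
```

Call:
apply_moves(motion=[[0.001, 0, 0, 0, 0, 0, 1], [0.001, 0, 0.001, 0, 0, 0, 1], [0, 0, 0, 0, 0, 0, 1]])

```text
time_s: 7.1
tool_pos: [454.8, -259.6, 76.2]
ee_rot: [1.741, 1.454, -0.995]
force: [-0.0, -0.1, -3.7]
gripper_width: 0.707
finger_force: 99.3
```

Call:
apply_moves(motion=[[0.001, 0, 0, 0, 0, 0, 1], [0, 0, 0, 0, 0, 0, 1]])

```text
time_s: 7.27
tool_pos: [454.9, -259.1, 75.5]
ee_rot: [1.741, 1.454, -0.995]
force: [1.0, -0.4, -3.8]
gripper_width: 0.707
finger_force: 99.3
```

Call:
apply_moves(motion=[[0.001, 0, 0.001, 0, 0, 0, 1], [0.001, 0, 0, 0, 0, 0, 1], [0, 0, 0, 0, 0, 0, 1]])

```text
time_s: 7.52
tool_pos: [454.9, -259.0, 73.1]
ee_rot: [1.741, 1.454, -0.996]
force: [-0.0, -0.4, -3.6]
gripper_width: 0.713
finger_force: 99.3
```

Call:
apply_moves(motion=[[0.001, 0, 0, 0, 0, 0, 1], [0.001, 0, 0.001, 0, 0, 0, 1], [0, 0, 0, 0, 0, 0, 1]])

```text
time_s: 7.77
tool_pos: [455.0, -259.0, 71.1]
ee_rot: [1.74, 1.454, -0.996]
force: [0.7, 0.6, -2.8]
gripper_width: 0.707
finger_force: 99.5
```

Call:
apply_moves(motion=[[0.001, 0, 0, 0, 0, 0, 1], [0, 0, 0, 0, 0, 0, 1]])

```text
time_s: 7.93
tool_pos: [455.1, -258.8, 71.0]
ee_rot: [1.739, 1.453, -0.997]
force: [0.0, -1.0, 1.5]
gripper_width: 0.709
finger_force: 99.5
```

Call:
apply_moves(motion=[[0.001, 0, 0, 0, 0, 0, 1], [0, 0, 0, 0, 0, 0, 1]])

```text
time_s: 8.1
tool_pos: [455.1, -258.7, 71.0]
ee_rot: [1.738, 1.452, -0.998]
force: [0.5, -0.3, 5.4]
gripper_width: 0.714
finger_force: 99.8
```

Call:
apply_moves(motion=[[0, 0, 0, 0, 0, 0, 0.35], [0, 0, 0, 0, 0, 0, 0.25], [0, 0, 0, 0, 0, 0, 0.2], [0, 0, 0, 0, 0, 0, 0], [0, 0, 0, 0, 0, 0, 0]])

```text
time_s: 8.52
tool_pos: [455.1, -257.9, 69.2]
ee_rot: [1.741, 1.454, -0.996]
force: [1.2, 0.7, -0.5]
gripper_width: 0.997
finger_force: 0.0
```

Run:
```python
from h import *
o=manip.get_obs();print(o["time_s"],o["tool_pos"],o["ee_rot"],o["force"],o["joint_positions"].round(2),o["gripper_width"])
p=np.array(o["tool_pos"]);R=Ro.from_rotvec(o["ee_rot"]);z=R.apply([0,0,1])
plan([(p-90*z,None,4)],0)
```

```text
8.5167 [ 455.05684613 -257.90530709   69.20151253] [ 1.7411805   1.4537709  -0.99553967] [ 1.1599782   0.67275414 -0.52222996] [ 0.03  0.72  1.97 -1.16  1.19  1.11] 0.996588497162004
[[0.0, 0.0, -0.022, 0.0, 0.0, 0.0, 0], [0.0, 0.0, -0.023, 0.0, 0.0, 0.0, 0], [0.0, 0.0, -0.022, 0.0, 0.0, 0.0, 0], [0.0, 0.0, -0.023, 0.0, 0.0, 0.0, 0]]
end [ 467.9 -181.   114.1] [ 1.741  1.454 -0.996]
```

Call:
apply_moves(motion=[[0, 0, -0.022, 0, 0, 0, 0], [0, 0, -0.022, 0, 0, 0, 0], [0, 0, -0.022, 0, 0, 0, 0], [-0.022, 0, -0.013, 0, 0, 0, 0], [-0.022, 0, -0.013, 0, 0, 0, 0]])

```text
time_s: 8.93
tool_pos: [464.3, -199.8, 153.3]
ee_rot: [1.739, 1.457, -0.997]
force: [0.4, -0.1, -0.2]
gripper_width: 1.001
finger_force: 0.0
```

Call:
apply_moves(motion=[[-0.022, 0, -0.013, 0, 0, 0, 0], [-0.022, 0, -0.013, 0, 0, 0, 0], [-0.022, 0, -0.013, 0, 0, 0, 0], [0, 0, 0, 0, 0, 0, 0]])

```text
time_s: 9.27
tool_pos: [464.5, -199.9, 234.3]
ee_rot: [1.742, 1.448, -0.989]
force: [0.7, -0.2, -0.9]
gripper_width: 1.001
finger_force: 0.0
```

Run:
```python
from h import *
import cv2
o=manip.get_obs();print(o["time_s"],o["tool_pos"],o["force"])
a=[cam("side")["image"][:,:,::-1],cam("top")["image"][:,:,::-1]]
cv2.imwrite("pics/sr5.png",a[0]);cv2.imwrite("pics/tr5.png",a[1])
k=cv2.resize(a[0][200:320,280:400],None,fx=3.3,fy=3.3,interpolation=2);q=cv2.resize(a[1][200:320,320:440],None,fx=3.3,fy=3.3,interpolation=2)
cv2.imwrite("pics/s5.png",np.hstack([k,q]))
```

```text
9.2667 [ 464.5303919  -199.86463581  234.290804  ] [ 0.72384259 -0.17312274 -0.88896604]
```

View pics/s5.png

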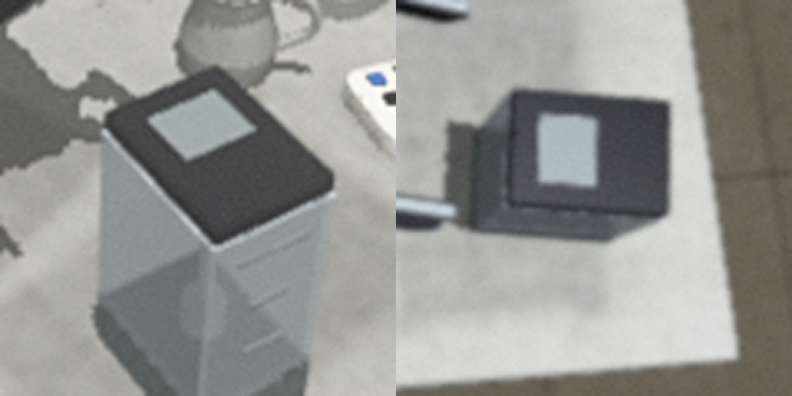

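The tank stands upright alone. Its lid corners in the crop are about (105,117), (212,68), (333,178) and (217,243) in the side view, and (512,90), (668,102), (667,213) and (512,205) in the top view.

Run:
```python
from h import *
np.set_printoptions(precision=1,suppress=True)
cam("top");cam("side")
T=[cast("top",320+(x-396)/3.3,200+y/3.3,150) for x,y in((512,90),(668,102),(667,213),(512,205))]
S=[cast("side",280+x/3.3,200+y/3.3,150) for x,y in((105,117),(212,68),(333,178),(217,243))]
for n,P in(("T",T),("S",[S[1],S[2],S[3],S[0]])):
    P=np.array(P);print(n,P[:,:2].tolist() and P.round(1).tolist(),"ctr",P.mean(0),[round(float(np.linalg.norm(P[i]-P[(i+1)%4])),1) for i in range(4)])
    a=P[0]+P[3]-P[1]-P[2];b=P[0]+P[1]-P[2]-P[3];print("x az",np.degrees(np.arctan2(a[1],a[0])),"y-90",np.degrees(np.arctan2(b[1],b[0])))
```

```text
T [[487.8, -232.7, 150.0], [475.0, -312.9, 150.0], [417.8, -304.2, 150.0], [428.2, -225.6, 150.0]] ctr [ 452.2 -268.9  150. ] [81.3, 57.9, 79.3, 60.1]
x az 81.67204327782116 y-90 -7.741478122998457
S [[484.2, -237.9, 150.0], [473.3, -318.8, 150.0], [411.8, -313.4, 150.0], [427.1, -230.7, 150.0]] ctr [ 449.1 -275.2  150. ] [81.6, 61.7, 84.2, 57.5]
x az 80.9079898993148 y-90 -6.065934005730498
```

Run:
```python
from h import *
y=np.radians(-8.5);D=rot([0,0,-1],[np.cos(y),np.sin(y),0])
plan([([451,-272,215],D,10),([451,-272,106],None,5)],0)
```

```text
[[-0.002, 0.0, 0.007, 0.0, 0.1, 0.0, 0], [-0.004, 0.0, 0.007, 0.0, 0.11, -0.01, 0], [-0.003, 0.0, 0.006, 0.0, 0.1, 0.0, 0], [-0.005, 0.0, 0.006, 0.0, 0.11, 0.0, 0], [-0.005, 0.0, 0.006, 0.0, 0.1, 0.0, 0]]
[[-0.006, 0.0, 0.005, 0.0, 0.11, -0.01, 0], [-0.006, 0.0, 0.004, 0.0, 0.1, 0.0, 0], [-0.006, 0.0, 0.004, 0.0, 0.11, 0.0, 0], [-0.007, 0.0, 0.003, 0.0, 0.1, -0.01, 0], [-0.007, 0.0, 0.002, 0.0, 0.11, 0.0, 0]]
[[0.0, 0.0, 0.022, 0.0, 0.0, 0.0, 0], [0.0, 0.0, 0.021, 0.0, 0.0, 0.0, 0], [0.0, 0.0, 0.022, 0.0, 0.0, 0.0, 0], [0.0, 0.0, 0.022, 0.0, 0.0, 0.0, 0], [0.0, 0.0, 0.022, 0.0, 0.0, 0.0, 0]]
end [ 450.6 -271.8  105.7] [-2.377e+00 -2.050e+00  2.000e-03]
```

Call:
apply_moves(motion=[[-0.002, 0, 0.007, 0, 0.1, 0, 0], [-0.004, 0, 0.007, 0, 0.11, -0.01, 0], [-0.003, 0, 0.006, 0, 0.1, 0, 0], [-0.005, 0, 0.006, 0, 0.11, 0, 0], [-0.005, 0, 0.006, 0, 0.1, 0, 0]])

```text
time_s: 9.88
tool_pos: [457.3, -235.9, 221.9]
ee_rot: [2.095, 1.774, -0.559]
force: [-0.0, 0.3, -0.8]
gripper_width: 0.999
finger_force: 0.0
```

Call:
apply_moves(motion=[[-0.006, 0, 0.005, 0, 0.11, -0.01, 0], [-0.006, 0, 0.004, 0, 0.1, 0, 0], [-0.006, 0, 0.004, 0, 0.11, 0, 0], [-0.007, 0, 0.003, 0, 0.1, -0.01, 0], [-0.007, 0, 0.002, 0, 0.11, 0, 0]])

```text
time_s: 10.3
tool_pos: [451.1, -272.0, 214.9]
ee_rot: [-2.374, -2.049, -0.006]
force: [0.3, -0.1, -0.6]
gripper_width: 1.0
finger_force: 0.0
```

Run:
```python
from h import *
o=manip.get_obs();print(o["time_s"],o["tool_pos"],o["ee_rot"],o["force"],o["joint_positions"].round(2))
y=np.radians(-8.5);D=rot([0,0,-1],[np.cos(y),np.sin(y),0])
plan([([451,-272,200],D,2),([451,-272,106],None,5)],0)
import cv2
cv2.imwrite("pics/sr6.png",cam("side")["image"][:,:,::-1]);cv2.imwrite("pics/tr6.png",cam("top")["image"][:,:,::-1])
```

```text
10.3 [ 451.0880817  -271.95079899  214.88986336] [-2.37384476 -2.048689   -0.00597088] [ 0.29509287 -0.09504734 -0.55710606] [-0.63  0.26  1.63  0.01  1.26 -0.48]
[[0.0, 0.0, 0.007, 0.0, 0.0, 0.0, 0], [0.0, 0.0, 0.008, 0.0, -0.01, 0.0, 0], [0.0, 0.0, 0.019, 0.0, 0.0, 0.0, 0], [0.0, 0.0, 0.019, 0.0, 0.0, 0.0, 0], [0.0, 0.0, 0.018, 0.0, 0.0, 0.0, 0]]
[[0.0, 0.0, 0.019, 0.0, 0.0, 0.0, 0], [0.0, 0.0, 0.019, 0.0, 0.0, 0.0, 0]]
end [ 450.8 -272.1  105.9] [ 2.378  2.052 -0.006]
```

Call:
apply_moves(motion=[[0, 0, 0.022, 0, 0, 0, 0], [0, 0, 0.022, 0, 0, 0, 0], [0, 0, 0.022, 0, 0, 0, 0], [0, 0, 0.022, 0, 0, 0, 0], [0, 0, 0.021, 0, 0, 0, 0]])

```text
time_s: 10.82
tool_pos: [450.1, -270.5, 103.9]
ee_rot: [-2.374, -2.049, 0.004]
force: [0.3, 0.9, -0.2]
gripper_width: 1.002
finger_force: 0.0
```

Call:
apply_moves(motion=[[0, 0, 0, 0, 0, 0, 0.2], [0, 0, 0, 0, 0, 0, 0.28], [0, 0, 0, 0, 0, 0, 1], [0, 0, 0, 0, 0, 0, 1], [0, 0, 0, 0, 0, 0, 1]], squeeze=100)

```text
time_s: 11.23
tool_pos: [451.5, -272.0, 107.2]
ee_rot: [-2.378, -2.051, 0.001]
force: [-1.3, -0.1, -2.7]
gripper_width: 0.718
finger_force: 107.7
```

Run:
```python
from h import *
np.set_printoptions(precision=1,suppress=True)
o=manip.get_obs();print(o["time_s"],o["tool_pos"],o["ee_rot"],o["force"],o["gripper_width"],o["finger_force"])
# finer machine pose from the first images: grey-green ledge + peg tops
import cv2
cam("top");cam("side")
for n in("top","side"):
    im=cv2.imread(f"pics/{n}0.png");hsv=cv2.cvtColor(im,cv2.COLOR_BGR2HSV)
    u,v=(218,245) if n=="top" else (250,199)
    print(n,hsv[v-12,u],hsv[v+14 if n=="top" else v+8,u],[hsv[y,x].tolist() for y,x in ((229,207),(258,207))] )
    c=C[n];cr={"top":(193,212,52,60),"side":(215,170,75,60)}[n];x,y,w,h=cr
    cv2.imwrite(f"pics/z{n}.png",cv2.resize(im[y:y+h,x:x+w],None,fx=400/w,fy=400/w,interpolation=2))
a=cv2.imread("pics/ztop.png");b=cv2.imread("pics/zside.png");H=max(a.shape[0],b.shape[0])
f=lambda i:cv2.copyMakeBorder(i,0,H-i.shape[0],0,0,0)
cv2.imwrite("pics/z.png",np.hstack([f(a),f(b)])[:600])
```

```text
11.2333 [ 451.5 -272.   107.2] [-2.4 -2.1  0. ] [-1.3 -0.1 -2.7] 0.7182513971265571 107.70650491118431
top [87 23 98] [ 90  21 123] [[95, 21, 155], [90, 19, 161]]
side [ 93  16 160] [ 83  15 155] [[15, 11, 188], [20, 9, 179]]
```

View pics/z.png

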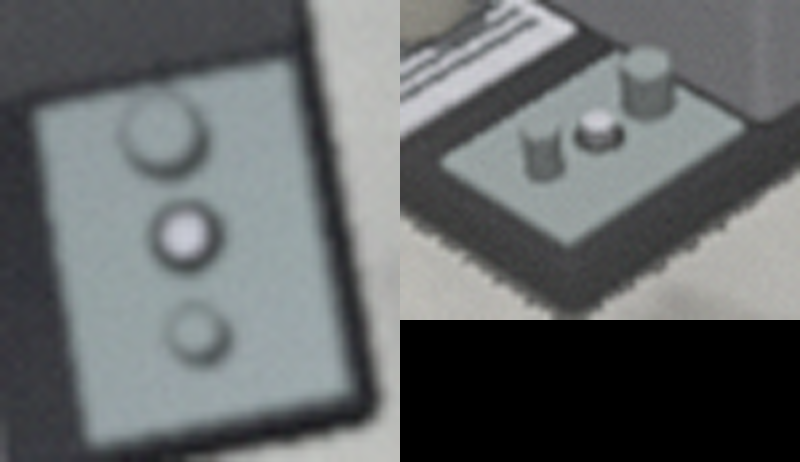

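The zoom shows the big peg top at (158,131), the pin at (184,236) and the small peg top at (195,331) in the top view. In the side view they are at (648,58), (598,121) and (543,130). Next I'll refine the seat position and plan the lift.

Run:
```python
from h import *
np.set_printoptions(precision=1,suppress=True)
cam("top");cam("side")
kt=400/52;ks=400/75
t=lambda X,Y:(193+(X+.5)/kt-.5,212+(Y+.5)/kt-.5)
s=lambda X,Y:(215+(X-399.5)/ks-.5,170+(Y+.5)/ks-.5)
R={}
for n,a,b,z in(("big",(158,131),(648,58),56),("pin",(184,236),(598,121),44),("small",(195,331),(543,130),56)):
    A=cast("top",*t(*a),z);B=cast("side",*s(*b),z);R[n]=(A,B);print(n,A,B,tri(t(*a),s(*b)))
for i in(0,1):
    w=R["big"][i]-R["small"][i];m=(R["big"][i]*27+R["small"][i]*25)/52;print("sep",np.linalg.norm(w),"yaw",np.degrees(np.arctan2(w[1],w[0])),"seat",m)
L=[cast("top",*t(*p),36) for p in((33,112),(292,57),(355,395),(88,448))]
M=[cast("side",*s(*p),36) for p in((440,160),(568,247),(745,127))]
for p in L+M:print(p)
print("ctr",np.mean(L,0),(M[0]+M[2])/2)
f=lambda a,b:np.degrees(np.arctan2((b-a)[1],(b-a)[0]))
print("yaws",f(L[3],L[0]),f(L[2],L[1]),f(L[1],L[0])-90,f(L[2],L[3])-90,f(M[1],M[2]),f(M[1],M[0])-90)
D=rot([0,0,-1],[np.cos(np.radians(-84.5)),np.sin(np.radians(-84.5)),0])
o=manip.get_obs();p=np.array(o["tool_pos"]);Rr=Ro.from_rotvec(o["ee_rot"]);md=Slerp([0,1],Ro.concatenate([Rr,D]))(.12)
plan([(p+[0,0,85],None,5),([480,-60,204],D,13)],1)
```

```text
big [524.2  25.3  56. ] [526.1  23.1  56. ] [525.6  24.7  55. ]
pin [498.9  21.7  44. ] [498.9  18.   44. ] [500.2  21.6  41. ]
small [472.8  18.4  56. ] [472.6  13.7  56. ] [474.3  18.3  52.1]
sep 51.887862895916896 yaw 7.714944260931329 seat [499.4  22.   56. ]
sep 54.404110376646486 yaw 9.964301688148023 seat [500.4  18.5  56. ]
[535.8  60.3  36. ]
[545.   -7.4  36. ]
[456.  -18.7  36. ]
[448.   49.5  36. ]
[448.3  45.4  36. ]
[454.7 -23.2  36. ]
[542.9 -11.2  36. ]
ctr [496.2  21.   36. ] [495.6  17.1  36. ]
yaws 7.023690503951307 7.234573647009736 7.7085532583091805 6.67284858575718 7.7617340413073395 5.337479229430272
[[0.0, 0.0, -0.017, 0.0, 0.0, 0.0, 1], [0.0, 0.0, -0.017, 0.0, 0.0, 0.0, 1], [0.0, 0.0, -0.017, 0.0, 0.0, 0.0, 1], [0.0, 0.0, -0.017, 0.0, 0.0, 0.0, 1], [0.0, 0.0, -0.017, 0.0, 0.0, 0.0, 1]]
[[0.016, 0.0, -0.001, 0.0, 0.0, 0.1, 1], [0.017, -0.002, -0.001, 0.0, 0.0, 0.1, 1], [0.016, -0.004, -0.001, 0.0, 0.0, 0.11, 1], [0.016, -0.005, -0.001, 0.0, 0.0, 0.1, 1], [0.015, -0.007, -0.001, 0.0, 0.0, 0.1, 1]]
[[0.014, -0.008, 0.0, 0.0, 0.0, 0.1, 1], [0.013, -0.009, -0.001, 0.0, 0.0, 0.1, 1], [0.013, -0.011, -0.001, 0.0, 0.0, 0.11, 1], [0.011, -0.012, -0.001, 0.0, 0.0, 0.1, 1], [0.009, -0.014, -0.001, 0.0, 0.0, 0.1, 1]]
[[0.009, -0.014, -0.001, 0.0, 0.0, 0.1, 1], [0.007, -0.015, -0.001, 0.0, 0.0, 0.11, 1], [0.005, -0.015, -0.001, 0.0, 0.0, 0.1, 1]]
end [479.9 -60.2 204.1] [-3.1 -0.1  0. ]
```

Call:
apply_moves(motion=[[0, 0, -0.01, 0, 0, 0, 1], [0, 0, -0.017, 0, 0, 0, 1], [0, 0, -0.02, 0, 0, 0, 1], [0, 0, -0.02, 0, 0, 0, 1], [0, 0, -0.017, 0, 0, 0, 1]])

```text
time_s: 11.85
tool_pos: [451.6, -272.2, 192.7]
ee_rot: [-2.378, -2.051, 0.0]
force: [-0.2, -1.2, -3.8]
gripper_width: 0.717
finger_force: 108.7
```

Call:
apply_moves(motion=[[0.016, 0, -0.001, 0, 0, 0.1, 1], [0.017, -0.002, -0.001, 0, 0, 0.1, 1], [0.016, -0.004, -0.001, 0, 0, 0.11, 1], [0.016, -0.005, -0.001, 0, 0, 0.1, 1], [0.015, -0.007, -0.001, 0, 0, 0.1, 1]])

```text
time_s: 12.27
tool_pos: [462.2, -189.2, 196.6]
ee_rot: [-2.822, -1.377, 0.001]
force: [-0.5, 0.1, -4.3]
gripper_width: 0.713
finger_force: 108.8
```

Call:
apply_moves(motion=[[0.014, -0.008, 0, 0, 0, 0.1, 1], [0.013, -0.009, -0.001, 0, 0, 0.1, 1], [0.013, -0.011, -0.001, 0, 0, 0.11, 1], [0.011, -0.012, -0.001, 0, 0, 0.1, 1], [0.009, -0.014, -0.001, 0, 0, 0.1, 1]])

```text
time_s: 12.68
tool_pos: [473.1, -108.0, 200.7]
ee_rot: [-3.079, -0.621, 0.001]
force: [0.6, 0.1, -3.5]
gripper_width: 0.717
finger_force: 108.8
```

Call:
apply_moves(motion=[[0.009, -0.014, -0.001, 0, 0, 0.1, 1], [0.007, -0.015, -0.001, 0, 0, 0.09, 1], [0.005, -0.015, -0.001, 0, 0, 0.09, 1], [0, 0, 0, 0, 0, 0, 1]])

```text
time_s: 13.02
tool_pos: [479.6, -57.7, 203.8]
ee_rot: [-3.133, -0.192, 0.001]
force: [-0.2, -0.3, -3.6]
gripper_width: 0.714
finger_force: 109.1
```

Run:
```python
from h import *
import cv2
np.set_printoptions(precision=3,suppress=True)
o=manip.get_obs();R=Ro.from_rotvec(o["ee_rot"]).as_matrix();print(o["time_s"],o["tool_pos"],o["force"],o["gripper_width"],o["joint_positions"]);print(R)
D=rot([0,0,-1],[np.cos(np.radians(-82.8)),np.sin(np.radians(-82.8)),0])
plan([([484,20,185],D,5)],1)
```

```text
13.0167 [479.614 -57.682 203.755] [-0.172 -0.282 -3.554] 0.7139983182334533 [-0.209  0.204  1.73   0.003  1.208  1.238]
[[ 0.993  0.122 -0.001]
 [ 0.122 -0.993  0.003]
 [-0.    -0.003 -1.   ]]
[[0.003, -0.015, 0.004, 0.0, 0.0, 0.0, 1], [0.003, -0.016, 0.004, 0.0, 0.0, 0.0, 1], [0.002, -0.015, 0.003, 0.0, 0.0, 0.0, 1], [0.003, -0.015, 0.004, 0.0, 0.0, 0.0, 1], [0.003, -0.016, 0.004, 0.0, 0.0, 0.0, 1]]
end [484.1  20.5 185. ] [-3.133 -0.192  0.001]
```

Call:
apply_moves(motion=[[0.003, -0.015, 0.004, 0, 0, 0, 1], [0.003, -0.016, 0.004, 0, 0, 0, 1], [0.002, -0.015, 0.003, 0, 0, 0, 1], [0.003, -0.015, 0.004, 0, 0, 0, 1], [0.003, -0.016, 0.004, 0, 0, 0, 1]])

```text
time_s: 13.43
tool_pos: [484.0, 17.9, 184.4]
ee_rot: [-3.135, -0.196, 0.002]
force: [-0.0, 0.0, -4.3]
gripper_width: 0.714
finger_force: 109.8
```

Call:
apply_moves(motion=[[0, 0, 0, 0, 0, 0, 1], [0, 0, 0, 0, 0, 0, 1]])

```text
time_s: 13.6
tool_pos: [483.8, 17.9, 184.1]
ee_rot: [-3.135, -0.198, 0.003]
force: [0.0, -0.4, -3.7]
gripper_width: 0.712
finger_force: 109.8
```

Run:
```python
from h import *
import cv2
o=manip.get_obs();R=Ro.from_rotvec(o["ee_rot"]).as_matrix();print(o["time_s"],o["tool_pos"],o["force"])
a=cam("side")["image"][:,:,::-1];b=cam("top")["image"][:,:,::-1];cv2.imwrite("pics/sr7.png",a);cv2.imwrite("pics/tr7.png",b)
k=lambda i,x,y:cv2.resize(i[y:y+150,x:x+100],None,fx=4,fy=4,interpolation=2)
cv2.imwrite("pics/s7.png",np.hstack([k(a,195,80),k(b,165,170)]))
```

```text
13.6 [483.80187485  17.89958478 184.12715908] [ 0.00408644 -0.44948685 -3.68429128]
```

View pics/s7.png

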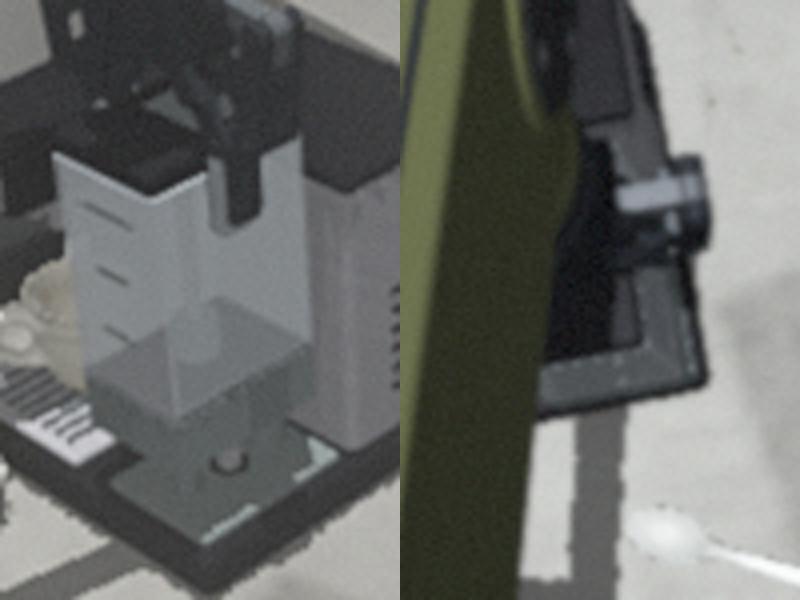

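The side view shows the foot hovering just in front of the ledge and aligned with it. Its left, front and right corners are near (95,425), (175,480) and (310,390), and the arm hides it from the top camera. The mean of the two views puts the seat about 15 mm ahead, at yaw 7.2°.

Call:
apply_moves(motion=[[0.008, 0, 0, 0, 0, 0, 1], [0.007, 0, 0.004, 0, 0, 0, 1], [0, 0, 0.005, 0, 0, 0, 1], [0, 0, 0.004, 0, 0, 0, 1], [0, 0, 0.002, 0, 0, 0, 1]])

```text
time_s: 14.12
tool_pos: [498.5, 19.6, 167.7]
ee_rot: [-3.134, -0.193, 0.005]
force: [-0.3, -0.1, -2.5]
gripper_width: 0.712
finger_force: 109.9
```

Call:
apply_moves(motion=[[0, 0, 0.001, 0, 0, 0, 1], [0, 0, 0.001, 0, 0, 0, 1], [0, 0, 0.001, 0, 0, 0, 1], [0, 0, 0, 0, 0, 0, 1]])

```text
time_s: 14.45
tool_pos: [498.7, 19.9, 165.7]
ee_rot: [-3.134, -0.194, 0.003]
force: [0.0, 0.7, -3.2]
gripper_width: 0.713
finger_force: 109.9
```

Call:
apply_moves(motion=[[0, 0, 0.001, 0, 0, 0, 1], [0, 0, 0.001, 0, 0, 0, 1], [0, 0, 0, 0, 0, 0, 1]])

```text
time_s: 14.7
tool_pos: [498.8, 19.9, 163.7]
ee_rot: [-3.134, -0.194, 0.003]
force: [0.3, -0.0, -3.5]
gripper_width: 0.716
finger_force: 109.9
```

Call:
apply_moves(motion=[[0, 0, 0.001, 0, 0, 0, 1], [0, 0, 0.001, 0, 0, 0, 1], [0, 0, 0, 0, 0, 0, 1]])

```text
time_s: 14.95
tool_pos: [498.7, 19.9, 161.6]
ee_rot: [-3.134, -0.194, 0.003]
force: [0.3, 0.9, -3.3]
gripper_width: 0.717
finger_force: 109.9
```

Call:
apply_moves(motion=[[0, 0, 0.001, 0, 0, 0, 1], [0, 0, 0.001, 0, 0, 0, 1], [0, 0, 0, 0, 0, 0, 1]])

```text
time_s: 15.2
tool_pos: [499.0, 19.9, 161.0]
ee_rot: [-3.134, -0.194, 0.001]
force: [-2.8, -1.0, 5.3]
gripper_width: 0.716
finger_force: 110.8
```

Call:
apply_moves(motion=[[-0.001, 0, 0, 0, 0, 0, 1], [0, 0, 0, 0, 0, 0, 1]])

```text
time_s: 15.37
tool_pos: [498.6, 19.8, 160.9]
ee_rot: [-3.134, -0.194, -0.001]
force: [-1.6, 0.1, 5.3]
gripper_width: 0.713
finger_force: 110.5
```

Run:
```python
from h import *
o=manip.get_obs();print({k:np.round(o[k],2) for k in("tool_pos","ee_rot","force","ft_torque")})
```

```text
{'tool_pos': array([498.65,  19.79, 160.91]), 'ee_rot': array([-3.13, -0.19, -0.  ]), 'force': array([-1.64,  0.06,  5.34]), 'ft_torque': array([0.17, 0.2 , 0.03])}
```

Call:
apply_moves(motion=[[0, 0, 0.001, 0, 0, 0, 1], [0, 0, 0, 0, 0, 0, 1]])

```text
time_s: 15.53
tool_pos: [498.8, 19.8, 160.7]
ee_rot: [-3.134, -0.194, -0.001]
force: [-3.8, 0.2, 13.1]
gripper_width: 0.72
finger_force: 111.5
```

Run:
```python
from h import *
o=manip.get_obs();print({k:np.round(o[k],2) for k in("tool_pos","ee_rot","force","ft_torque")})
```

```text
{'tool_pos': array([498.75,  19.82, 160.74]), 'ee_rot': array([-3.13, -0.19, -0.  ]), 'force': array([-3.77,  0.24, 13.13]), 'ft_torque': array([ 0.16,  0.62, -0.  ])}
```

Call:
apply_moves(motion=[[-0.001, 0, 0, 0, 0, 0, 1], [0, 0, 0, 0, 0, 0, 1]])

```text
time_s: 15.7
tool_pos: [498.4, 19.8, 160.8]
ee_rot: [-3.134, -0.194, -0.004]
force: [-2.5, 0.5, 11.5]
gripper_width: 0.713
finger_force: 111.2
```

Call:
apply_moves(motion=[[-0.001, 0, 0, 0, 0, 0, 1], [0, 0, 0, 0, 0, 0, 1]])

```text
time_s: 15.87
tool_pos: [498.2, 19.7, 160.8]
ee_rot: [-3.134, -0.193, -0.006]
force: [-0.2, 1.8, 9.3]
gripper_width: 0.717
finger_force: 111.0
```

Run:
```python
from h import *
o=manip.get_obs();print({k:np.round(o[k],2) for k in("tool_pos","ee_rot","force","ft_torque")})
```

```text
{'tool_pos': array([498.17,  19.73, 160.78]), 'ee_rot': array([-3.13, -0.19, -0.01]), 'force': array([-0.25,  1.75,  9.29]), 'ft_torque': array([ 0.4 , -0.01,  0.01])}
```

Call:
apply_moves(motion=[[0, 0, -0.002, 0, 0, 0, 1], [0, 0, -0.002, 0, 0, 0, 1], [0, -0.0015, -0.001, 0, 0, 0, 1], [0, 0, 0, 0, 0, 0, 1]])

```text
time_s: 16.2
tool_pos: [495.1, 21.2, 163.4]
ee_rot: [-3.134, -0.194, 0.005]
force: [-0.6, 0.0, -3.1]
gripper_width: 0.714
finger_force: 109.8
```

Run:
```python
from h import *
o=manip.get_obs();print({k:np.round(o[k],3) for k in("tool_pos","ee_rot","force","ft_torque")})
```

```text
{'tool_pos': array([495.111,  21.16 , 163.356]), 'ee_rot': array([-3.134, -0.194,  0.005]), 'force': array([-0.636,  0.047, -3.108]), 'ft_torque': array([-0.003, -0.042,  0.005])}
```

Call:
apply_moves(motion=[[0.0015, 0, 0.001, 0, 0, 0, 1], [0, 0, 0.001, 0, 0, 0, 1], [0, 0, 0.001, 0, 0, 0, 1], [0, 0, 0.001, 0, 0, 0, 1], [0, 0, 0, 0, 0, 0, 1]])

```text
time_s: 16.62
tool_pos: [497.3, 21.2, 160.8]
ee_rot: [-3.134, -0.194, 0.002]
force: [-2.2, 1.3, 5.4]
gripper_width: 0.714
finger_force: 110.9
```

Run:
```python
from h import *
o=manip.get_obs();print({k:np.round(o[k],3) for k in("tool_pos","ee_rot","force","ft_torque")})
```

```text
{'tool_pos': array([497.28 ,  21.173, 160.803]), 'ee_rot': array([-3.134e+00, -1.940e-01,  2.000e-03]), 'force': array([-2.242,  1.261,  5.383]), 'ft_torque': array([0.073, 0.46 , 0.04 ])}
```

Run:
```python
from h import *
np.set_printoptions(precision=1,suppress=True)
cam("top");cam("side")
f=lambda X,Y:(195+(X+.5)/4-.5,80+(Y+.5)/4-.5)
L,F,Rr,B=[cast("side",*f(*p),77+31) for p in((92,370),(178,418),(310,345),(218,298))]
print("foot top",L,F,Rr,B,"ctr",(L+Rr)/2,(F+B)/2,"len",np.linalg.norm(Rr-F),np.linalg.norm(F-L))
L,F=[cast("side",*f(*p),77+142) for p in((52,152),(150,197))];e=np.array([.992,.125,0]);y=np.array([-.125,.992,0])
print("lid",L,F,"w",np.linalg.norm(L-F),"ctr",(L+F)/2+42*e)
# foot height ratio from the lying view (top face z=84), crop b
b=lambda X,Y:(290+(X-399.5)/3.6-.5,215+(Y+.5)/3.6-.5)
p=[cast("top",*b(*q),84) for q in((440,107),(497,88),(697,35),(712,35))]
print([round(float(np.linalg.norm(q-p[0])),1) for q in p])
# project predicted foot-top corners for tank centre = tool at hover
c=C["side"];R=np.array(c["R"])
def proj(X):
    q=R@X+c["t"];return np.array([c["fx"]*q[0]/q[2]+c["cx"],c["fy"]*q[1]/q[2]+c["cy"]])
print("pegs in side img pred vs seen: seat (499.5,20.2)",proj(np.array([499.5,20.2,44])), 215+(598-399.5)/(400/75)-.5,170+121.5/(400/75)-.5)
```

```text
foot top [441.5  37.  108. ] [449.8 -17.6 108. ] [527.7 -12.  108. ] [519.   46.6 108. ] ctr [484.6  12.5 108. ] [484.4  14.5 108. ] len 78.0470102832209 55.21549106080778
lid [437.3  39.5 219. ] [447.2 -16.8 219. ] w 57.151510557548924 ctr [483.9  16.6 219. ]
[0.0, 31.3, 139.9, 147.4]
pegs in side img pred vs seen: seat (499.5,20.2) [251.3 191.6] 251.71875 192.28125
```

Call:
apply_moves(motion=[[0.001, 0, 0, 0, 0, 0, 1], [0, 0, 0, 0, 0, 0, 1]])

```text
time_s: 16.88
tool_pos: [497.6, 21.2, 160.8]
ee_rot: [-3.134, -0.194, 0.004]
force: [-3.8, 0.3, 6.5]
gripper_width: 0.716
finger_force: 110.9
```

Call:
apply_moves(motion=[[0.001, 0, 0, 0, 0, 0, 1], [0, 0, 0, 0, 0, 0, 1]])

```text
time_s: 17.05
tool_pos: [498.0, 21.3, 160.8]
ee_rot: [-3.135, -0.194, 0.006]
force: [-4.8, -0.6, 9.1]
gripper_width: 0.715
finger_force: 111.0
```

Call:
apply_moves(motion=[[0.001, 0, 0, 0, 0, 0, 1], [0, 0, 0, 0, 0, 0, 1]])

```text
time_s: 17.22
tool_pos: [498.3, 21.3, 160.9]
ee_rot: [-3.135, -0.194, 0.008]
force: [-6.4, 0.2, 11.6]
gripper_width: 0.712
finger_force: 111.1
```

Run:
```python
from h import *
o=manip.get_obs();print({k:np.round(o[k],3) for k in("tool_pos","ee_rot","force","ft_torque")})
```

```text
{'tool_pos': array([498.303,  21.309, 160.875]), 'ee_rot': array([-3.135, -0.194,  0.008]), 'force': array([-6.43 ,  0.245, 11.573]), 'ft_torque': array([-0.137,  1.336,  0.067])}
```

Call:
apply_moves(motion=[[0, 0, -0.003, 0, 0, 0, 1], [0, 0, -0.001, 0, 0, 0, 1], [0, 0, 0.002, 0, 0, 0, 1], [0, 0, 0.002, 0, 0, 0, 1], [0, 0, 0, 0, 0, 0, 1]])

```text
time_s: 17.63
tool_pos: [500.9, 21.6, 160.4]
ee_rot: [-3.134, -0.193, 0.0]
force: [-2.1, -0.5, 5.2]
gripper_width: 0.719
finger_force: 110.9
```

Call:
apply_moves(motion=[[0, 0, -0.003, 0, 0, 0, 1], [0, -0.0015, -0.001, 0, 0, 0, 1], [0, 0, 0.002, 0, 0, 0, 1], [0, 0, 0.002, 0, 0, 0, 1], [0, 0, 0, 0, 0, 0, 1]])

```text
time_s: 18.05
tool_pos: [499.7, 23.3, 159.0]
ee_rot: [-3.134, -0.194, 0.004]
force: [0.7, 0.9, -4.1]
gripper_width: 0.713
finger_force: 110.2
```

Call:
apply_moves(motion=[[0, 0, -0.003, 0, 0, 0, 1], [0.0015, 0, -0.001, 0, 0, 0, 1], [0, 0, 0.002, 0, 0, 0, 1], [0, 0, 0.002, 0, 0, 0, 1], [0, 0, 0, 0, 0, 0, 1]])

```text
time_s: 18.47
tool_pos: [501.2, 23.3, 159.5]
ee_rot: [-3.134, -0.193, 0.003]
force: [-0.9, 0.1, -2.7]
gripper_width: 0.719
finger_force: 110.3
```

Call:
apply_moves(motion=[[0, 0, -0.003, 0, 0, 0, 1], [0, 0.0015, -0.001, 0, 0, 0, 1], [0, 0, 0.002, 0, 0, 0, 1], [0, 0, 0.002, 0, 0, 0, 1], [0, 0, 0, 0, 0, 0, 1]])

```text
time_s: 18.88
tool_pos: [501.6, 21.5, 160.6]
ee_rot: [-3.135, -0.194, 0.002]
force: [-3.9, 0.3, 4.5]
gripper_width: 0.712
finger_force: 110.7
```

Call:
apply_moves(motion=[[0, 0, -0.003, 0, 0, 0, 1], [-0.003, 0.001, -0.001, 0, 0, 0, 1], [0, 0, 0.002, 0, 0, 0, 1], [0, 0, 0.002, 0, 0, 0, 1], [0, 0, 0, 0, 0, 0, 1]])

```text
time_s: 19.3
tool_pos: [499.2, 20.2, 160.8]
ee_rot: [-3.135, -0.194, 0.001]
force: [-2.7, -0.4, 6.8]
gripper_width: 0.71
finger_force: 111.1
```

Run:
```python
from h import *
o=manip.get_obs();print({k:np.round(o[k],3) for k in("tool_pos","ee_rot","force","ft_torque")})
```

```text
{'tool_pos': array([499.215,  20.189, 160.845]), 'ee_rot': array([-3.135e+00, -1.940e-01,  1.000e-03]), 'force': array([-2.684, -0.4  ,  6.755]), 'ft_torque': array([-0.019,  0.535, -0.004])}
```

Call:
apply_moves(motion=[[0, 0, -0.003, 0, 0, 0, 1], [0.0018, -0.003, -0.001, 0, 0, 0, 1], [0, 0, 0.002, 0, 0, 0, 1], [0, 0, 0.002, 0, 0, 0, 1], [0, 0, 0, 0, 0, 0, 1]])

```text
time_s: 19.72
tool_pos: [499.6, 23.7, 158.9]
ee_rot: [-3.134, -0.194, 0.005]
force: [-0.0, -1.0, -4.1]
gripper_width: 0.715
finger_force: 110.1
```

Call:
apply_moves(motion=[[0, 0, 0.001, 0, 0, 0, 1], [0, 0, 0.001, 0, 0, 0, 1], [0, 0, 0, 0, 0, 0, 1]])

```text
time_s: 19.97
tool_pos: [499.9, 23.7, 157.4]
ee_rot: [-3.134, -0.194, 0.004]
force: [0.1, 0.4, -2.9]
gripper_width: 0.721
finger_force: 110.1
```

Run:
```python
from h import *
o=manip.get_obs();print({k:np.round(o[k],3) for k in("tool_pos","ee_rot","force","ft_torque")})
```

```text
{'tool_pos': array([499.945,  23.651, 157.381]), 'ee_rot': array([-3.134, -0.194,  0.004]), 'force': array([ 0.147,  0.424, -2.918]), 'ft_torque': array([ 0.027, -0.001,  0.025])}
```

Call:
apply_moves(motion=[[0, 0, 0.001, 0, 0, 0, 1], [0, 0, 0.001, 0, 0, 0, 1], [0, 0, 0, 0, 0, 0, 1]])

```text
time_s: 20.22
tool_pos: [500.2, 23.6, 155.6]
ee_rot: [-3.134, -0.194, 0.003]
force: [0.3, 1.1, -3.0]
gripper_width: 0.714
finger_force: 110.0
```

Call:
apply_moves(motion=[[0, 0, 0.001, 0, 0, 0, 1], [0, 0, 0.001, 0, 0, 0, 1], [0, 0, 0, 0, 0, 0, 1]])

```text
time_s: 20.47
tool_pos: [500.2, 23.6, 153.7]
ee_rot: [-3.134, -0.194, 0.003]
force: [0.6, 0.8, -3.7]
gripper_width: 0.715
finger_force: 110.0
```

Run:
```python
from h import *
o=manip.get_obs();print({k:np.round(o[k],3) for k in("tool_pos","ee_rot","force","ft_torque")})
```

```text
{'tool_pos': array([500.174,  23.627, 153.653]), 'ee_rot': array([-3.134e+00, -1.940e-01,  3.000e-03]), 'force': array([ 0.609,  0.771, -3.67 ]), 'ft_torque': array([ 0.225, -0.017, -0.001])}
```

Call:
apply_moves(motion=[[0, -0.0005, 0.001, 0, 0, 0, 1], [0, 0, 0.001, 0, 0, 0, 1], [0, 0, 0, 0, 0, 0, 1]])

```text
time_s: 20.72
tool_pos: [499.9, 24.0, 151.6]
ee_rot: [-3.135, -0.194, 0.003]
force: [-0.4, -1.0, -3.4]
gripper_width: 0.716
finger_force: 110.1
```

Call:
apply_moves(motion=[[0, 0, 0.001, 0, 0, 0, 1], [0, 0, 0.001, 0, 0, 0, 1], [0, 0, 0, 0, 0, 0, 1]])

```text
time_s: 20.97
tool_pos: [500.0, 24.0, 149.6]
ee_rot: [-3.134, -0.194, 0.003]
force: [-0.5, -0.2, -3.1]
gripper_width: 0.713
finger_force: 110.1
```

Call:
apply_moves(motion=[[0, 0, 0.001, 0, 0, 0, 1], [0, 0, 0.001, 0, 0, 0, 1], [0, 0, 0, 0, 0, 0, 1]])

```text
time_s: 21.22
tool_pos: [500.4, 24.1, 148.5]
ee_rot: [-3.134, -0.194, 0.002]
force: [-1.1, -0.6, 3.3]
gripper_width: 0.717
finger_force: 110.8
```

Run:
```python
from h import *
o=manip.get_obs();print({k:np.round(o[k],3) for k in("tool_pos","ee_rot","force","ft_torque")})
```

```text
{'tool_pos': array([500.353,  24.052, 148.534]), 'ee_rot': array([-3.134e+00, -1.940e-01,  2.000e-03]), 'force': array([-1.106, -0.599,  3.278]), 'ft_torque': array([ 0.041,  0.356, -0.022])}
```

Call:
apply_moves(motion=[[0, 0, 0.001, 0, 0, 0, 1], [0, 0, 0.001, 0, 0, 0, 1], [0, 0, 0.001, 0, 0, 0, 1]])

```text
time_s: 21.47
tool_pos: [500.6, 24.1, 146.4]
ee_rot: [-3.134, -0.194, 0.0]
force: [-2.5, -0.0, 10.9]
gripper_width: 0.714
finger_force: 110.8
```

Call:
apply_moves(motion=[[0, 0, 0.001, 0, 0, 0, 1], [0, 0, 0.001, 0, 0, 0, 1], [0, 0, 0.001, 0, 0, 0, 1]])

```text
time_s: 21.72
tool_pos: [500.6, 24.1, 143.4]
ee_rot: [-3.134, -0.194, 0.0]
force: [-2.8, -0.4, 9.8]
gripper_width: 0.712
finger_force: 110.8
```

Run:
```python
from h import *
o=manip.get_obs();print({k:np.round(o[k],3) for k in("tool_pos","ee_rot","force","ft_torque")})
```

```text
{'tool_pos': array([500.567,  24.072, 143.407]), 'ee_rot': array([-3.134, -0.194,  0.   ]), 'force': array([-2.769, -0.43 ,  9.807]), 'ft_torque': array([0.042, 0.753, 0.016])}
```

Sliding steadily on the pin at about 14 N. I'll continue to the hard stop.

Call:
apply_moves(motion=[[0, 0, 0.001, 0, 0, 0, 1], [0, 0, 0.001, 0, 0, 0, 1], [0, 0, 0, 0, 0, 0, 1]])

```text
time_s: 21.97
tool_pos: [500.4, 24.0, 141.6]
ee_rot: [-3.135, -0.194, 0.0]
force: [-3.8, -0.0, 11.4]
gripper_width: 0.716
finger_force: 111.2
```

Call:
apply_moves(motion=[[0, 0, 0.001, 0, 0, 0, 1], [0, 0, 0.001, 0, 0, 0, 1], [0, 0, 0, 0, 0, 0, 1]])

```text
time_s: 22.22
tool_pos: [500.6, 24.0, 141.4]
ee_rot: [-3.135, -0.194, -0.001]
force: [-7.2, -0.4, 25.9]
gripper_width: 0.718
finger_force: 112.1
```

Call:
apply_moves(motion=[[0, 0, 0.001, 0, 0, 0, 1], [0, 0, 0, 0, 0, 0, 1]])

```text
time_s: 22.38
tool_pos: [500.6, 24.0, 141.4]
ee_rot: [-3.135, -0.194, -0.002]
force: [-8.7, -2.2, 33.5]
gripper_width: 0.713
finger_force: 112.6
```

Call:
apply_moves(motion=[[0, 0, 0.0005, 0, 0, 0, 1], [0, 0, 0, 0, 0, 0, 1], [0, 0, -0.002, 0, 0, 0, 1], [0, 0, -0.001, 0, 0, 0, 1], [0, 0, 0, 0, 0, 0, 1]])

```text
time_s: 22.8
tool_pos: [500.4, 24.0, 141.5]
ee_rot: [-3.135, -0.194, -0.0]
force: [-3.7, -1.1, 14.4]
gripper_width: 0.714
finger_force: 111.2
```

Call:
apply_moves(motion=[[0, 0, 0, 0, 0, 0, 0.3], [0, 0, 0, 0, 0, 0, 0.2], [0, 0, 0, 0, 0, 0, 0], [0, 0, 0, 0, 0, 0, 0], [0, 0, 0, 0, 0, 0, 0]])

```text
time_s: 23.22
tool_pos: [500.3, 24.1, 139.2]
ee_rot: [-3.134, -0.194, 0.002]
force: [0.4, -1.2, -0.0]
gripper_width: 1.004
finger_force: 0.0
```

Call:
apply_moves(motion=[[0, 0, -0.01, 0, 0, 0, 0], [0, 0, -0.02, 0, 0, 0, 0], [0, 0, -0.025, 0, 0, 0, 0], [0, 0, -0.02, 0, 0, 0, 0], [0, 0, 0, 0, 0, 0, 0]])

```text
time_s: 23.63
tool_pos: [503.4, 23.9, 219.0]
ee_rot: [-3.135, -0.194, -0.011]
force: [1.1, 0.2, 0.6]
gripper_width: 1.001
finger_force: 0.0
```

Call:
apply_moves(motion=[[0, 0, 0, 0, 0, 0, 1], [0, 0, 0, 0, 0, 0, 1], [0, 0, 0, 0, 0, 0, 1], [0, 0, 0, 0, 0, 0, 1], [0, 0, 0, 0, 0, 0, 1]], squeeze=20)

```text
time_s: 24.05
tool_pos: [499.5, 24.0, 213.3]
ee_rot: [-3.134, -0.194, 0.006]
force: [-0.2, -0.7, -0.3]
gripper_width: 0.302
finger_force: 0.0
```

Call:
apply_moves(motion=[[0, 0, 0.006, 0, 0, 0, 1], [0, 0, 0.006, 0, 0, 0, 1], [0, 0, 0.006, 0, 0, 0, 1], [0, 0, 0.004, 0, 0, 0, 1], [0, 0, 0.001, 0, 0, 0, 1]])

```text
time_s: 24.47
tool_pos: [499.3, 24.1, 189.9]
ee_rot: [-3.134, -0.194, 0.007]
force: [-0.1, 0.1, 0.7]
gripper_width: 0.005
finger_force: 0.0
```

Call:
apply_moves(motion=[[0, 0, 0.001, 0, 0, 0, 1], [0, 0, 0.001, 0, 0, 0, 1], [0, 0, 0, 0, 0, 0, 1]])

```text
time_s: 24.72
tool_pos: [500.3, 24.0, 189.3]
ee_rot: [-3.134, -0.194, 0.003]
force: [-0.3, 1.2, 0.2]
gripper_width: -0.0
finger_force: 0.0
```

Call:
apply_moves(motion=[[0, 0, 0.001, 0, 0, 0, 1], [0, 0, 0.001, 0, 0, 0, 1], [0, 0, 0, 0, 0, 0, 1]])

```text
time_s: 24.97
tool_pos: [500.1, 24.0, 187.3]
ee_rot: [-3.134, -0.194, 0.003]
force: [0.5, -0.6, 0.1]
gripper_width: 0.001
finger_force: 0.0
```

Call:
apply_moves(motion=[[0, 0, 0.001, 0, 0, 0, 1], [0, 0, 0.001, 0, 0, 0, 1], [0, 0, 0, 0, 0, 0, 1]])

```text
time_s: 25.22
tool_pos: [501.5, 24.0, 186.6]
ee_rot: [-3.135, -0.194, -0.002]
force: [-0.9, 0.5, 6.4]
gripper_width: -0.002
finger_force: 3.1
```

Contact at 186.6 mm against a nominal lid height of 186. I'll press a little more to make sure it is home.

Call:
apply_moves(motion=[[0, 0, 0.001, 0, 0, 0, 1], [0, 0, 0.001, 0, 0, 0, 1], [0, 0, 0, 0, 0, 0, 1]])

```text
time_s: 25.47
tool_pos: [501.7, 24.2, 186.3]
ee_rot: [-3.134, -0.194, -0.004]
force: [-3.5, 0.7, 18.1]
gripper_width: -0.0
finger_force: 8.6
```

Call:
apply_moves(motion=[[0, 0, 0.001, 0, 0, 0, 1], [0, 0, 0.001, 0, 0, 0, 1], [0, 0, 0, 0, 0, 0, 1]])

```text
time_s: 25.72
tool_pos: [501.7, 24.2, 186.2]
ee_rot: [-3.135, -0.194, -0.006]
force: [-7.2, 1.7, 30.0]
gripper_width: -0.002
finger_force: 15.0
```

Call:
apply_moves(motion=[[0, 0, -0.003, 0, 0, 0, 1], [0, 0, -0.01, 0, 0, 0, 1], [0, 0, -0.025, 0, 0, 0, 1], [0, 0, -0.03, 0, 0, 0, 1], [0, 0, -0.03, 0, 0, 0, 1]])

```text
time_s: 26.13
tool_pos: [499.5, 23.9, 279.9]
ee_rot: [-3.134, -0.194, 0.007]
force: [0.4, -0.8, 0.4]
gripper_width: 0.002
finger_force: 0.0
```

Call:
apply_moves(motion=[[0, 0.03, 0, 0, 0, 0, 1], [0, 0.03, 0, 0, 0, 0, 1], [0, 0.03, 0, 0, 0, 0, 1], [0, 0.03, 0, 0, 0, 0, 1], [0, 0, 0, 0, 0, 0, 1]])

```text
time_s: 26.55
tool_pos: [516.1, -100.1, 279.3]
ee_rot: [3.134, 0.188, -0.002]
force: [0.3, -0.0, 0.1]
gripper_width: 0.001
finger_force: 0.0
```

Run:
```python
from h import *
import cv2
np.set_printoptions(precision=1,suppress=True)
o=manip.get_obs();print(o["time_s"],o["tool_pos"],o["force"])
for n in("side","top"):
    a=cv2.imread(f"pics/{n}0.png").astype(float);b=cam(n)["image"][:,:,::-1].astype(float);cv2.imwrite(f"pics/{n}9.png",b)
    for k,(x,y,w,h) in (dict(jug=(333,185,45,40),tin=(412,222,45,55),cup=(190,145,45,32)) if n=="side" else dict(jug=(266,160,38,35),tin=(352,143,35,40),cup=(145,230,30,35))).items():
        t=a[y:y+h,x:x+w].astype(np.float32);s=b[y-6:y+h+6,x-6:x+w+6].astype(np.float32)
        m=cv2.matchTemplate(s,t,cv2.TM_CCOEFF_NORMED);_,v,_,l=cv2.minMaxLoc(m);print(n,k,round(v,2),(l[0]-6,l[1]-6))
```

```text
26.55 [ 516.1 -100.1  279.3] [ 0.3 -0.   0.1]
side jug 1.0 (0, 0)
side tin 1.0 (0, 0)
side cup 0.88 (0, 0)
top jug 0.26 (4, 2)
top tin 0.98 (0, 0)
top cup 0.92 (0, 0)[ WARN:0@1.812] global loadsave.cpp:1063 imwrite_ Unsupported depth image for selected encoder is fallbacked to CV_8U.
```

```bash
python3 -c "
from station import manip
print(manip.hand_in())"
```

```text
the job is handed in; nothing more can be done
None
```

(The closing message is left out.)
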